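# Load a tube-strip sled under the reader's spring-closed flap

## Robot

A 6-joint arm with a two-finger parallel gripper is mounted at the origin on the work surface. World frame = base frame: x ahead of the robot, y to its left, z up, the work surface at z = 0. Lengths are in m, angles in degrees, forces in N, time in s.
With the tool pointing down it reaches from about 0.25 to 0.725 m from the base axis. Payload 9.7 kg.
Tool frame: the origin (TCP) lies midway between the tips of the shut fingers; the grasp point (between the pads) lies 19 mm behind it (bot.pinch_z is the distance from the TCP to the grasp point, in m); z points along the fingers, y is the direction in which the jaws open and shut (so a half turn about z gives the same grasp; the last joint's range is limited). The gripper opens to 85 mm and grips with 20 to 120 N. Pads are 22 mm wide; open, the fingers measure 114 mm over their backs; the gripper's body (76 mm by 85 mm) begins 54 mm behind the grasp point. The pads swing forward as they close: fully open they stand 13 mm farther back than shut.
Start: joints at [70.13, 4.979, 10.078, 95.1, 0, 90], TCP at [0.187, 0.517, 0.193] pointing down, gripper open.
Joint ranges: [-179.16, 179.16], [-48.56, 103.87], [-65.8, 70.77], [-126.05, 130.52], [-82.76, 87.17], [-180, 180]. Speed limits (degrees/s): [127.2, 127.2, 147.25, 180, 180, 180].

## Interface

Orientations are given as [roll, pitch, yaw] about the fixed x, y, z axes, in that order (R = Rz(yaw) Ry(pitch) Rx(roll)).
In Python, from workcell import bot, imaging gives the robot as it stands.
- The arm moves only by the tool servo_tool, never from a script. Its argument "moves" is a list that holds one entry, the list of rows, each a list of 7 numbers: the turn, a rotation vector about the tool's x, y, z in rad, then the shift along the tool's x, y, z in cm, then the finger opening in cm, from 0 to 8.54. A call has 1 to 12 rows; each row shifts and turns the pose as measured when the row begins, along the tool's axes as they then stand; what a row does not reach is not made up. A row lasts 1/12 s, in which the tool goes at most 41.7 mm and 7.16 degrees, less where a joint would pass 70% of its speed; a pose out of reach is approached as far as the arm can. A call is refused whole if a number of a shift passes 4.17 or a number of a turn 0.125, either way. A call with a gripper value outside its range is refused whole. The fingers move at their own pace and stop on an object; "force" is the grip in N (left out, the last holds). Time passes only in rows, so rows that do not move let the fingers close. It gives the time, the measured TCP pose, the force and the opening at its end, in the units of the state.
- bot.get_obs(): the state, without advancing time (a new reading comes with each control period).
- imaging.camera(name): name is "scene" or "top" or "wrist"; returns the picture (480x640x3 uint8, blue, green, red); there is no depth.
- imaging.calibration(name): a dict with "fx", "fy", "cx", "cy" (pixels), "camera_from_world" (4x4, takes a point from world to camera coordinates). Camera axes: x right, y down, z forward; pixel columns grow to the right and rows downward; lengths in m; the calibration is good to about 2 mm. A picture is of the moment at which its call begins: read the wrist's pose just before it. calibration takes no time and is no camera call; for the wrist camera it gives the pose at the moment of the call.
- bot.job_done(): hands the job in, once; it reports no verdict.
The state is a dict: "time": time; "q": joint angles; "qd": joint speeds; "joint_efforts": joint torques, N m; "ee_pos": TCP position; "tcp_rot": TCP orientation; "wrist_force": force on the tool from outside, world axes, zero at the start; "torque": the same for the moment, N m; "opening": finger opening in m.
Only numpy, scipy, OpenCV 4.12 (cv2) and the standard library are available. Lean on these libraries where they do the work, as an engineer would, in place of code of your own. Each camera call takes 0.05 s, during which the arm holds its last target.

## Task

Load the green tube sled into the reader: with one fingertip press the blue paddle down to hold the spring-closed flap open, and with the other fingertip push the sled along its lane under the flap until it is fully home against the end stop, keeping the flap held open until it is there. Then let the flap spring shut behind the sled and take the hand clear. Push only, never lift the sled, and leave the yellow sled, the bottle and the metal tube block alone.

Things in the scene. Friction and masses are not known exactly. Their poses are not given: they have to be found in the camera images.
- reader: Low fixed bench-top reader. Origin: at table height, on the loading lane's centre line, at the bay mouth (front face of the skirt); x runs along the lane into the bay, y left across it, z up. In this frame, mm: grey deck, top at z 20, x -215 to 190, y -52 to 113; lane 48 wide between white guides 5 thick, 8 high, x -160 to 60; white housing from x 68, top at z 44.
- stop (a point): Foot of the end stop, a fixed wall 13 mm high across the lane: centre of its front face, at deck height (20 mm above the table), 58 mm inside the bay mouth. The sled is home when its front end touches it; the sled's origin is then at reader x +13 mm.
- skirt (a point): Middle of the lower edge of the orange skirt, 4 mm thick (reader x 0 to 4), 24 wide (y -26 to -2), on the front of the white hood over the bay (x 0 to 58, y -31 to 35). Shut, this edge is 9 mm above the deck, stopping the sled's body but not its tail, and the hood's top is at z 47 mm; open 0.45 rad, the hood's highest edge is at about z 75 mm. Moves with the flap.
- flap (a joint): Opening angle of the flap (hood and paddle in one piece), rad: 0 shut, 0.55 open stop. Hinge shaft along reader x at y 35, z 30 mm. A spring always shuts it, no catch; pressing the paddle opens it, with about 2 N at first, 4 N at 0.45. The sled's body passes from 0.22 up; hold it at 0.3 to 0.5. With the sled home it shuts fully, the skirt dropping in behind the sled's body with 4 mm to spare.
- paddle (a point): Centre of the blue paddle's top face, 37 mm left of the hinge, 70 left of the lane's middle; moves with the flap. Plate 3 mm thick, reader x -180 to -20, running 2 to 60 mm out from the hinge. Shut, it slopes up outwards at 0.45 rad (this point 46 mm above the table); at 0.45 rad it is level, 10 mm above the deck all along, so a fingertip can slide along it holding the flap open.
- sled: Green tube sled, loose in the lane, 0.08 to 0.17 kg, 90 mm long (x, into the bay), 44 wide. Origin: centre of its underside. Body x -5 to 45, 17 high with 8 black wells; tail x -40 to -5, 6 high, 36 wide; upright push plate x -45 to -40, 44 wide, 26 high: push its rear face 5 to 20 mm above the deck, within 15 of its middle. It starts 72 to 102 mm short of home, in front of the skirt.
- spare: Yellow spare sled, same shape, loose on the table beside the reader; leave alone. Origin: centre of its underside.
- bottle: Amber bottle, 42 mm across, 85 high, loose on the table; leave alone. Origin: centre of its underside.
- rack: Bare metal tube block with 15 black wells, 70 x 45 x 30 mm high, loose on the table; leave alone. Origin: centre of its underside.
There are look-alikes about, which are no part of the job. There is more than one size of the sled; the one meant has the size given above.

How it is judged:
By the outcome, as a careful person would: the job done as asked, in the order asked, and still so for the second after the job is handed in, with the robot touching nothing.
It also fails if it takes over 45 s, if anything falls off the work surface, if the arm or the gripper's body presses on something with over 40 N, if the wrist force passes 120 N, or if a joint passes its speed limit or range.

## Working session

There is one attempt and no reset: what is moved stays moved. The work goes in short steps, Python scripts to look and compute and a tool call to move; the robot and the scene stay as the last step left them, time stands still between calls to the robot, and variables do not carry over. Pictures are saved under pics/ and viewed, and the job is handed in when it is done.

Besides the shell and the picture viewer there is one more tool, called as name([rows], argument=value, ...), one row to a line, values as JSON. servo_tool: Moves the arm, as the interface text tells. Its arguments: {"type":"object","properties":{"moves":{"type":"array","items":{"type":"array","items":{"type":"array","items":{"type":"number"}}}},"force":{"type":"number"}},"required":["moves"]}

```bash
mkdir -p pics
python3 - <<'E'
from workcell import bot, imaging
import cv2
o=bot.get_obs(); print(o['time'],o['ee_pos'],o['tcp_rot'],o['opening'],o['wrist_force'])
for n in ['scene','top','wrist']:
    cv2.imwrite(f'pics/{n}0.png',imaging.camera(n))
E
```

```text
0.0 [0.18684364 0.51697446 0.19236279] [-1.79921468e+02  6.08711197e-04  1.60127188e+02] 0.08491802776275982 [-0.42487698  0.38147462  1.38636564]
```

View pics/scene0.png

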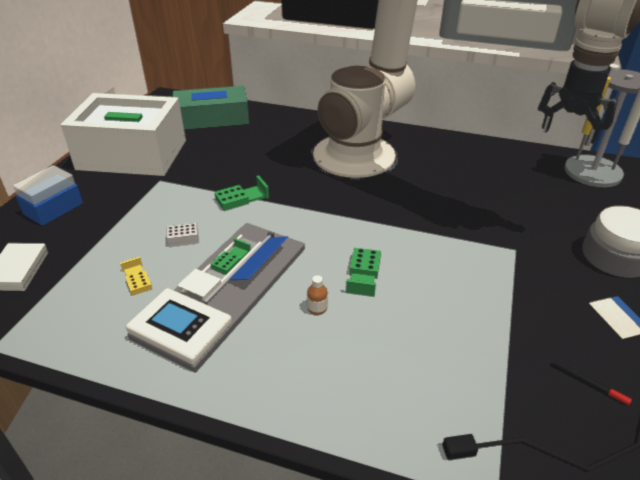

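View pics/top0.png

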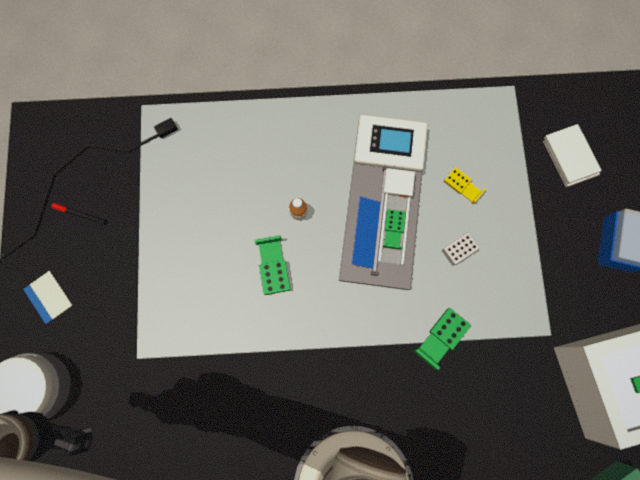

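View pics/wrist0.png

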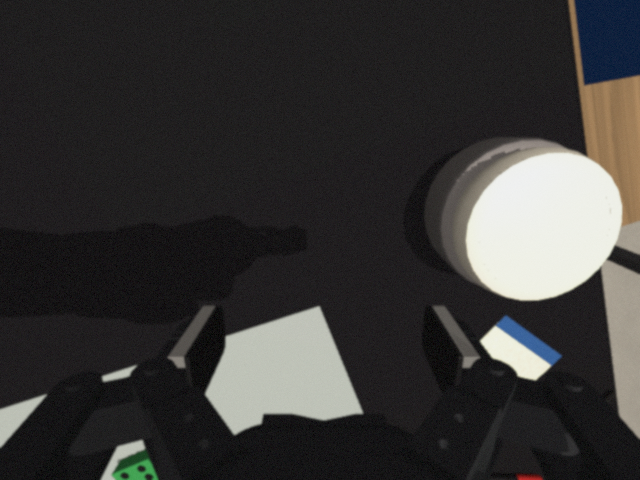

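```bash
cat > h.py <<'E'
from workcell import bot, imaging
import cv2, numpy as np
def cal(n):
    c=imaging.calibration(n); T=np.array(c['camera_from_world']); return c,T
def ray(n,u,v,z,ct=None):
    c,T=ct or cal(n); d=T[:3,:3].T@np.array([(u-c['cx'])/c['fx'],(v-c['cy'])/c['fy'],1]); o=-T[:3,:3].T@T[:3,3]
    return o+d*(z-o[2])/d[2]
def proj(n,p,ct=None):
    c,T=ct or cal(n); q=T[:3,:3]@np.array(p)+T[:3,3]; return np.array([c['fx']*q[0]/q[2]+c['cx'],c['fy']*q[1]/q[2]+c['cy']])
E
python3 - <<'E'
from h import *
im=cv2.imread('pics/top0.png')
c=im[100:300,325:500]; cv2.imwrite('pics/top0c.png',cv2.resize(c,(525,600),interpolation=cv2.INTER_CUBIC))
im=cv2.imread('pics/scene0.png')
c=im[210:370,110:320]; cv2.imwrite('pics/scene0c.png',cv2.resize(c,None,fx=3.7,fy=3.7,interpolation=cv2.INTER_CUBIC))
for p in [(0,0,0),(.2,0,0),(0,.2,0)]: print(proj('top',p))
E
```

```text
[353.97612969 489.70881721]
[347.62964199 392.80212924]
[260.76784106 495.22240758]
```

View pics/top0c.png

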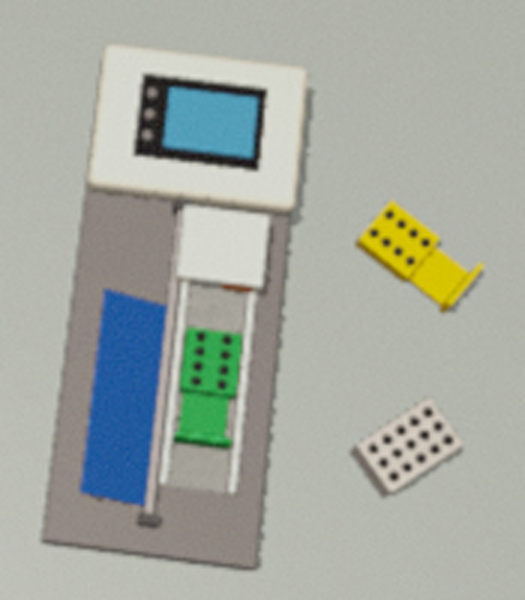

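View pics/scene0c.png

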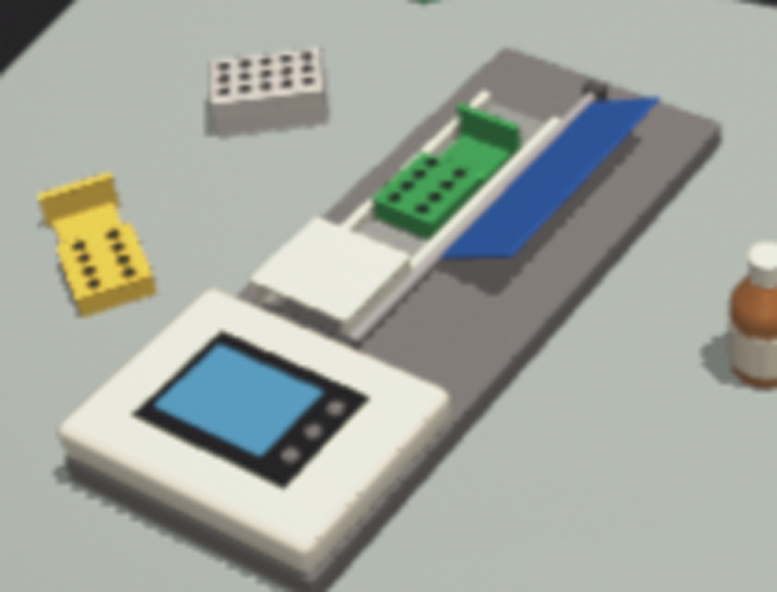

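```bash
cat >> h.py <<'E'
def fit(L,W):
    L=np.array(L);W=np.array(W);a=L-L.mean(0);b=W-W.mean(0)
    th=np.arctan2((a[:,0]*b[:,1]-a[:,1]*b[:,0]).sum(),(a*b).sum()); R=np.array([[np.cos(th),-np.sin(th)],[np.sin(th),np.cos(th)]])
    t=W.mean(0)-R@L.mean(0); return th,t,(W-t-L@R.T)
E
python3 - <<'E'
from h import *
t=lambda u,v:((u+.5)/3+324.5,(v+.5)/3+99.5)
s=lambda u,v:((u+.5)/3.7+109.5,(v+.5)/3.7+209.5)
P=[('top',t(43,543),(-.215,.113),.02),('top',t(257,568),(-.215,-.052),.02),('top',t(106,46),(.190,.113),.044),('top',t(306,68),(.190,-.052),.044),
('top',t(90,187),(.068,.113),.044),('top',t(295,210),(.068,-.052),.044)]
Q=[('scene',s(507,48),(-.215,-.052),.02),('scene',s(720,125),(-.215,.113),.02),('scene',s(60,432),(.19,-.052),.044),('scene',s(308,550),(.19,.113),.044),('scene',s(449,397),(.068,.113),.044),('scene',s(213,290),(.068,-.052),.044)]
for X in (P,Q,P+Q):
    W=[ray(n,*uv,z)[:2] for n,uv,l,z in X]; th,tt,r=fit([x[2] for x in X],W); print(np.degrees(th),tt,'\n',(r*1000).round(1))
R=np.array([[np.cos(th),-np.sin(th)],[np.sin(th),np.cos(th)]])
def toR(w): return (R.T@(w[:2]-tt)*1000).round(1)
print('top: body front L,R top z37', [toR(ray('top',*t(*p),.037)) for p in [(186,328),(242,334)]])
print('top: body rear top', [toR(ray('top',*t(*p),.037)) for p in [(180,389),(237,396)]])
print('top: plate top rear z46', [toR(ray('top',*t(*p),.046)) for p in [(176,440),(231,446)]])
print('scene plate top', [toR(ray('scene',*s(*p),.046)) for p in [(460,104),(520,127)]])
print('guides z28 front ends',[toR(ray('top',*t(*p),.028)) for p in [(160,484),(165,484),(231,493),(236,493)]])
E
```

```text
-10.524560824835445 [ 0.6383032  -0.14630755] 
 [[ 1.2 -0.2]
 [ 3.2  0.8]
 [-2.8 -1.5]
 [-0.8  2.5]
 [-1.4 -2.5]
 [ 0.6  0.8]]
-10.578247353295007 [ 0.64417776 -0.14216525] 
 [[ 0.2  1.6]
 [ 1.  -2.8]
 [-2.1  3.6]
 [-4.4 -2.5]
 [ 3.5 -2.6]
 [ 1.9  2.6]]
-10.551400304632638 [ 0.64124048 -0.14423641] 
 [[-1.8 -2.3]
 [ 0.2 -1.4]
 [-5.8 -3.4]
 [-3.7  0.5]
 [-4.4 -4.5]
 [-2.3 -1.3]
 [ 3.1  3.8]
 [ 4.  -0.6]
 [ 0.8  5.5]
 [-1.5 -0.5]
 [ 6.5 -0.5]
 [ 4.8  4.7]]
top: body front L,R top z37 [array([-38.2,  20.8]), array([-37.4, -22.7])]
top: body rear top [array([-87.1,  20.5]), array([-87. , -23.5])]
top: plate top rear z46 [array([-129.2,   20.3]), array([-128.5,  -21.4])]
scene plate top [array([-125. ,  -20.1]), array([-124.3,   24.3])]
guides z28 front ends [array([-161. ,   27.3]), array([-160.5,   23.5]), array([-161. ,  -27.2]), array([-160.5,  -31. ])]
```

servo_tool([
  [[0,0,0,-2.8,-2.5,0,6],[0,0,0,-2.8,-2.5,0,6],[0,0,0,-2.8,-2.5,0,6],[0,0,0,-2.8,-2.5,0,6],[0,0,0,-2.8,-2.5,0,6],[0,0,0,-2.8,-2.5,0,6],[0,0,0,-2.8,-2.5,0,6],[0,0,0,-2.8,-2.5,0,6],[0,0,0,-2.8,-2.5,0,6],[0,0,0,-2.8,-2.5,0,6],[0,0,0,-2.8,-2.5,0,6],[0,0,0,-2.8,-2.5,0,6]],
])

```text
time: 1.15
ee_pos: [0.4049, 0.1083, 0.1884]
tcp_rot: [-179.7, -0.0, 160.9]
wrist_force: [0.6, 1.0, -0.1]
opening: 0.0598
```

Run:
```python
from h import *
o=bot.get_obs(); print(o['time'],o['ee_pos'],o['tcp_rot'],o['opening'],o['q'])
```

```text
1.15 [0.40485819 0.10832361 0.18837843] [-1.79666906e+02 -4.77918973e-02  1.60851011e+02] 0.05984319173680649 [ 15.17053438 -12.64306835  -7.10961202  95.76072992  -0.24815875
  34.31987661]
```

servo_tool([
  [[0,0,-0.02,-1.9,-1.8,0,6],[0,0,-0.02,-1.9,-1.8,0,6],[0,0,-0.02,-1.9,-1.8,0,6],[0,0,-0.02,-1.9,-1.8,0,6],[0,0,-0.02,-1.9,-1.8,0,6],[0,0,-0.02,-1.9,-1.8,0,6],[0,0,-0.02,-1.9,-1.8,0,6],[0,0,-0.02,-1.9,-1.8,0,6],[0,0,0,0,0,0,6]],
])

```text
time: 1.9
ee_pos: [0.5185, -0.0873, 0.1869]
tcp_rot: [-179.6, -0.2, 170.0]
wrist_force: [0.8, -0.4, -0.6]
opening: 0.06
```

Run:
```python
from h import *
import pickle
o=bot.get_obs(); print(o['time'],o['ee_pos'],o['tcp_rot'],o['opening'],o['q'],o['wrist_force'])
ct=cal('wrist'); im=imaging.camera('wrist'); cv2.imwrite('pics/wrist1.png',im); pickle.dump((ct,o),open('w1.pkl','wb'))
```

```text
1.9 [ 0.51848266 -0.08730132  0.18685588] [-1.79623614e+02 -1.74927836e-01  1.70014782e+02] 0.059963324732355765 [-9.3276083   1.71042201  5.95882561 94.42763982 -0.37435402  0.65762064] [ 0.84830567 -0.35948864 -0.62833395]
```

View pics/wrist1.png

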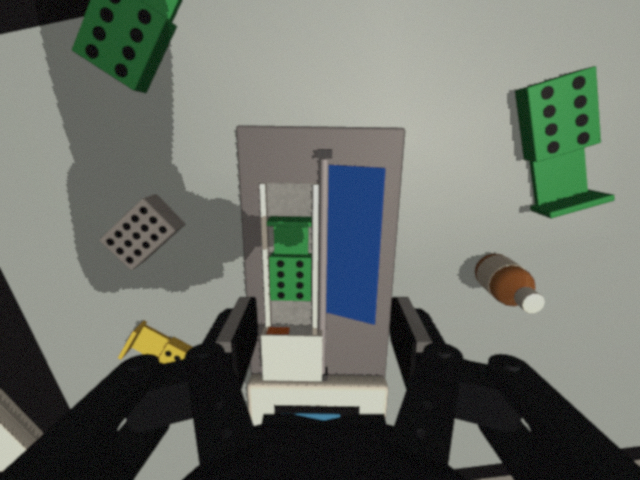

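Run:
```python
from h import *
import pickle
ct,o=pickle.load(open('w1.pkl','rb'))
im=cv2.imread('pics/wrist1.png')
cv2.imwrite('pics/wrist1c.png',cv2.resize(im[115:395,225:415],None,fx=2.1,fy=2.1,interpolation=cv2.INTER_CUBIC))
hsv=cv2.cvtColor(im,cv2.COLOR_BGR2HSV)
g=cv2.inRange(hsv,(45,80,30),(85,255,255)); g[:, :255]=0; g[:,325:]=0; g[:200]=0; g[330:]=0
b=cv2.inRange(hsv,(105,150,50),(125,255,255)); b[340:]=0
for m in (g,b):
    ys,xs=np.where(m); print(xs.min(),xs.max(),ys.min(),ys.max())
X=[((237,127),(-.215,-.052),.02),((404.5,129),(-.215,.113),.02),((262.5,184),(-.16,-.0265),.028),((315.5,184),(-.16,.0265),.028),((248,380),(.068,-.052),.044),((387.5,380),(.068,.113),.044)]
W=[ray('w',*x[0],x[2],ct)[:2] for x in X]; th,tt,r=fit([x[1] for x in X],W);print(np.degrees(th),tt,(r*1000).round(1).tolist())
c,T=ct; print('cam pos',-T[:3,:3].T@T[:3,3])
```

```text
267 311 217 300
327 383 166 323
-10.496039731853507 [ 0.63699062 -0.14521033] [[4.2, 1.4], [3.8, -1.8], [2.3, -0.1], [1.7, -0.4], [-4.3, 3.2], [-7.8, -2.2]]
cam pos [ 0.44121819 -0.07229198  0.36853523]
```

View pics/wrist1c.png

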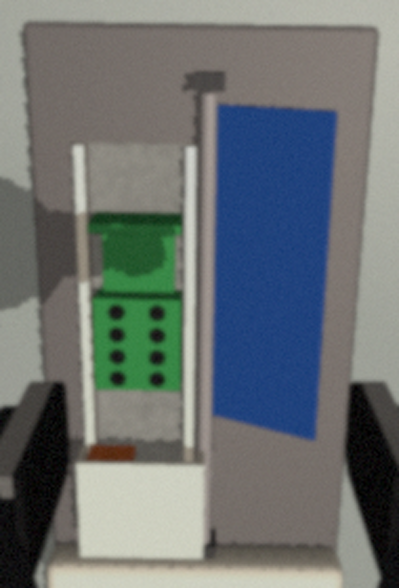

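```bash
cat >> h.py <<'E'
TH=np.radians(-10.5); TT=np.array([.639,-.1455]); RR=np.array([[np.cos(TH),-np.sin(TH)],[np.sin(TH),np.cos(TH)]])
def toR(w): return (RR.T@(np.array(w)[:2]-TT)*1000).round(1)
def toW(x,y): return RR@np.array([x,y])/1000+TT
def rel(o,x,y,z,yaw=None):
    "tool-frame shift cm to reader x,y mm & z m"
    from scipy.spatial.transform import Rotation as Ro
    r=Ro.from_euler('xyz',o['tcp_rot'],degrees=True); w=toW(x,y); d=r.inv().apply(np.array([*w,z])-o['ee_pos'])*100
    g=Ro.from_euler('xyz',[180,0,169.5],degrees=True); return d.round(2),(r.inv()*g).as_rotvec().round(4)
E
python3 - <<'E'
from h import *
import pickle
ct,o=pickle.load(open('w1.pkl','rb'))
for uv,z in [((267,216.5),.046),((311,216.5),.046),((288,300.5),.037),((262.5,184),.028),((315.5,184),.028),((327,166),.03),((383,168),.055),((376,323),.055)]: print(uv,toR(ray('w',*uv,z,ct)))
o=bot.get_obs(); print(toR(o['ee_pos']),rel(o,-148,37,.10))
E
```

```text
(267, 216.5) [-131.  -20.]
(311, 216.5) [-131.5   22.5]
(288, 300.5) [-36.6  -2.7]
(262.5, 184) [-159.7  -26.3]
(315.5, 184) [-160.3   26.3]
(327, 166) [-178.    37.4]
(383, 168) [-179.    87.6]
(376, 323) [-21.2  90.2]
[-130.3   36.3] (array([1.73, 0.14, 8.7 ]), array([-0.0061, -0.004 ,  0.008 ]))
```

servo_tool([
  [[-0.002,-0.001,0.002,0.4,0.03,2.2,6],[-0.002,-0.001,0.002,0.4,0.03,2.2,6],[-0.002,-0.001,0.002,0.4,0.03,2.2,6],[0,0,0.002,0.4,0.03,2.2,6],[0,0,0,0.4,0.03,2.2,6],[0,0,0,0,0,0,6]],
])

```text
time: 2.45
ee_pos: [0.4956, -0.0786, 0.0731]
tcp_rot: [179.9, -0.0, 169.4]
wrist_force: [-1.3, -0.2, -0.3]
opening: 0.06
```

Run:
```python
from h import *
o=bot.get_obs(); print(o['time'],o['ee_pos'],o['tcp_rot'],o['opening'],o['wrist_force'],o['torque'],toR(o['ee_pos']),rel(o,-150,37,.05))
im=imaging.camera('scene'); cv2.imwrite('pics/scene1.png',cv2.resize(im[150:370,110:400],None,fx=2.7,fy=2.7))
im=imaging.camera('wrist'); cv2.imwrite('pics/wrist2.png',im)
```

```text
2.45 [ 0.49564839 -0.07857539  0.07309296] [ 1.79925375e+02 -3.15434577e-02  1.69384928e+02] 0.05998761576392428 [-1.28550525 -0.18634191 -0.30353373] [ 0.00598482 -0.00651132  0.0065125 ] [-153.1   39.7] (array([-0.32, -0.27,  2.31]), array([ 0.0013, -0.0005, -0.002 ]))
```

View pics/scene1.png

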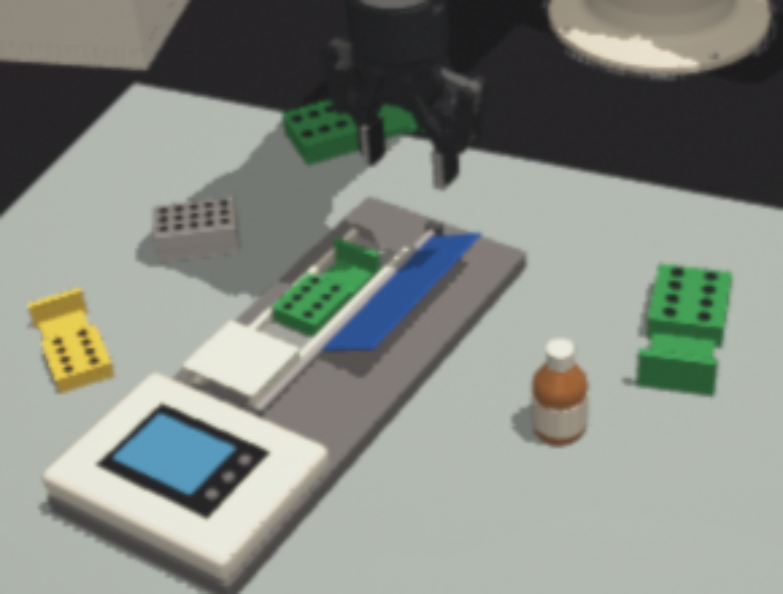

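View pics/wrist2.png

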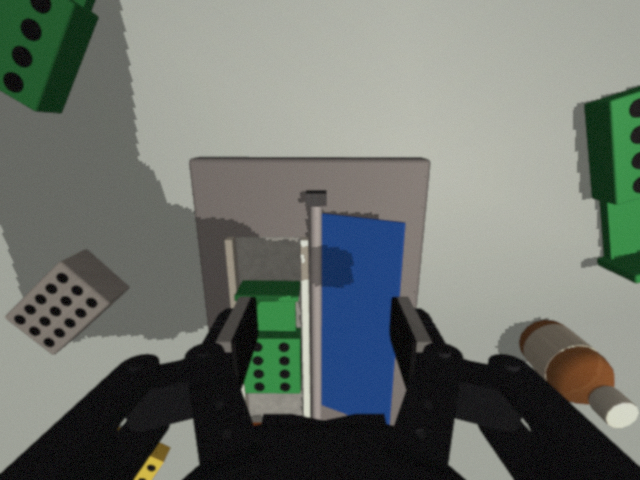

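Run:
```python
from h import *
from scipy.spatial.transform import Rotation as Ro
o=bot.get_obs();r=Ro.from_euler('xyz',o['tcp_rot'],degrees=True)
for y in (-.037,.037):
  for dz in (0,-.005,-.010):
    p=o['ee_pos']+r.apply([0,y,dz]); u=proj('scene',p); print(y,dz,'scenecrop',((u-[110,150])*2.7).round(), 'wrist',proj('wrist',p).round())
```

```text
-0.037 0 scenecrop [371. 197.] wrist [259. 277.]
-0.037 -0.005 scenecrop [371. 192.] wrist [257. 281.]
-0.037 -0.01 scenecrop [370. 187.] wrist [255. 284.]
0.037 0 scenecrop [447. 223.] wrist [387. 277.]
0.037 -0.005 scenecrop [447. 219.] wrist [389. 281.]
0.037 -0.01 scenecrop [446. 214.] wrist [391. 285.]
```

Run:
```python
from h import *
im=imaging.camera('scene'); o=bot.get_obs()
from scipy.spatial.transform import Rotation as Ro
r=Ro.from_euler('xyz',o['tcp_rot'],degrees=True)
S=6;x0,y0=200,140
c=cv2.resize(im[y0:y0+95,x0:x0+120],None,fx=S,fy=S,interpolation=cv2.INTER_CUBIC)
def mk(p,col):
    u=(proj('scene',p)-[x0,y0]+.5)*S; cv2.circle(c,tuple(int(v) for v in u),4,col,-1)
for y in (-.03,.03,-.044,.044):
  for x in (-.011,.011):
    mk(o['ee_pos']+r.apply([x,y,-.005]),(0,0,255))
for x,y,z in [(-215,-52,20),(-160,26,28),(-160,-26,28),(-215,113,20),(-130,22,46),(-130,-22,46)]:
    mk([*toW(x,y),z/1000],(0,255,255))
cv2.imwrite('pics/scene2.png',c)
im=imaging.camera('wrist')
for y in (-.03,.03,-.044,.044):
  for x in (-.011,.011):
    u=proj('wrist',o['ee_pos']+r.apply([x,y,-.005])); cv2.circle(im,tuple(int(v) for v in u),3,(0,0,255),-1)
cv2.imwrite('pics/wrist3.png',im)
```

```text
(no output)
```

View pics/scene2.png

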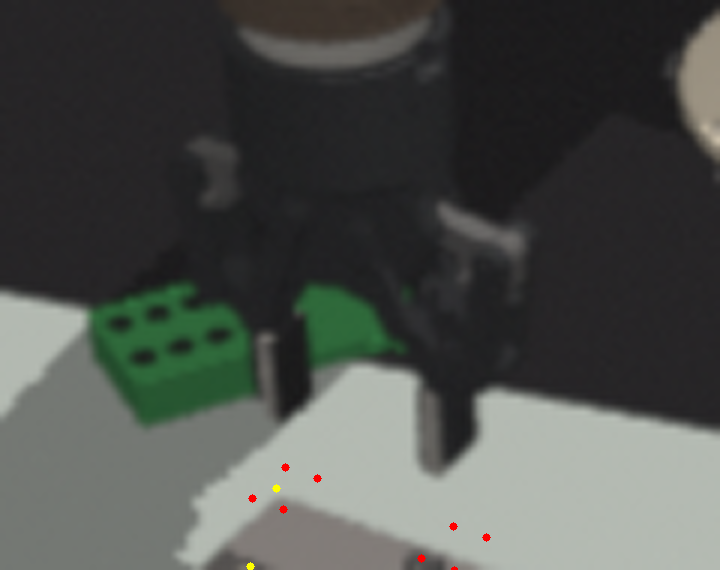

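View pics/wrist3.png

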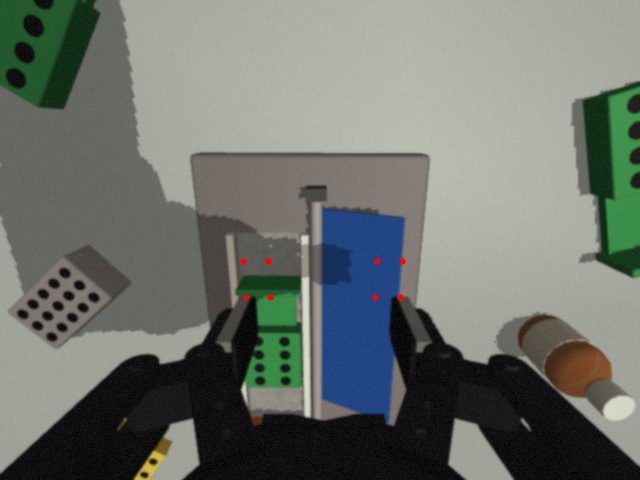

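Run:
```python
from h import *
from scipy.spatial.transform import Rotation as Ro
o=bot.get_obs();r=Ro.from_euler('xyz',o['tcp_rot'],degrees=True)
def tri(s,w):
    A=[];B=[]
    for n,uv in (('scene',s),('wrist',w)):
        p=ray(n,*uv,0); c,T=cal(n); oo=-T[:3,:3].T@T[:3,3]; d=p-oo; d/=np.linalg.norm(d); M=np.eye(3)-np.outer(d,d); A.append(M);B.append(M@oo)
    X=np.linalg.solve(A[0]+A[1],B[0]+B[1]); return X,[np.linalg.norm(A[i]@X-B[i]) for i in (0,1)]
sc=lambda u,v:(200+u/6-.5,140+v/6-.5)
for s,w in (((477,437),(415,297)),((310,395),(257,297)),((477,437),(391,297))):
    X,e=tri(sc(*s),w); print(X,e,'tool',r.inv().apply(X-o['ee_pos'])*1000)
im=cv2.imread('pics/wrist2.png'); cv2.imwrite('pics/wrist2c.png',cv2.resize(im[270:420,170:480],None,fx=2.5,fy=2.5,interpolation=cv2.INTER_CUBIC)*1)
```

```text
[ 0.49457376 -0.03744552  0.12685945] [np.float64(0.0010045625871624283), np.float64(0.001004562587162498)] tool [ 12.26364144  40.58274572 -47.99689359]
[ 0.48414195 -0.10622438  0.12295844] [np.float64(0.00033271415402149024), np.float64(0.00033271415402150466)] tool [  9.87443124 -28.94586063 -44.17110646]
[ 0.49239302 -0.04317197  0.12430961] [np.float64(0.005455614471657341), np.float64(0.005455614471657306)] tool [ 13.37159755  34.54910912 -45.46367006]
```

View pics/wrist2c.png

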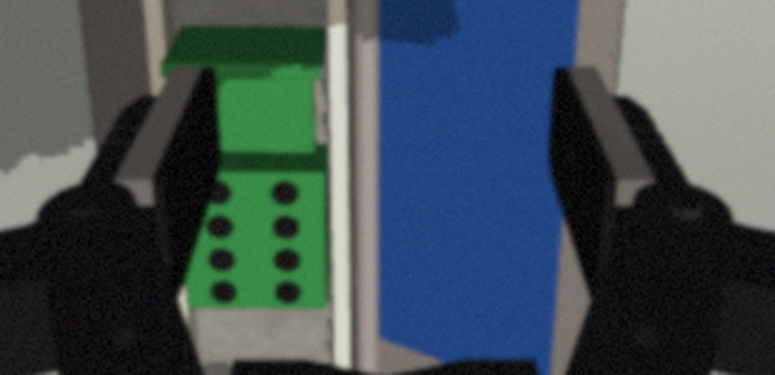

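Run:
```python
from h import *
o=bot.get_obs();c,T=cal('wrist');print(c['fx'],c['cx'],c['cy'],o['ee_pos'],T@np.array([*o['ee_pos'],1]),T[:3,:3].round(3))
im=imaging.camera('top'); cv2.imwrite('pics/top1.png',cv2.resize(im[180:420,300:480],None,fx=2.5,fy=2.5,interpolation=cv2.INTER_CUBIC))
for n in ('top','scene'):
  for z in (0,.045,.073): print(n,z,proj(n,o['ee_pos']+np.array([0,0,z])))
```

```text
342.2980045728418 323.3478521090399 242.4022356825279 [ 0.49952628 -0.07959767  0.07890399] [-1.86400420e-04  2.00095564e-02  1.96984521e-01  1.00000000e+00] [[ 0.183  0.983  0.001]
 [ 0.934 -0.174  0.313]
 [ 0.308 -0.056 -0.95 ]]
top 0 [376.27547388 252.13652217]
top 0.045 [378.48443268 248.21606831]
top 0.073 [379.94698256 245.62033891]
scene 0 [260.84546055 227.56252744]
scene 0.045 [259.52661692 211.1226034 ]
scene 0.073 [258.67302614 200.4822461 ]
```

View pics/top1.png

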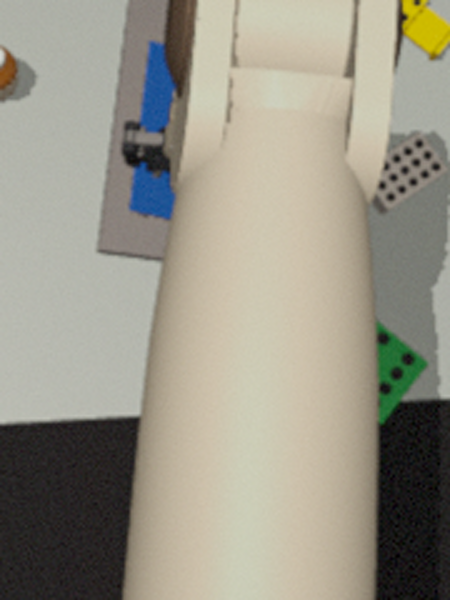

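servo_tool([
  [[0,0,0,0,0,0.6,6],[0,0,0,0,0,0.6,6],[0,0,0,0,0,0.6,6],[0,0,0,0,0,0,6],[0,0,0,0,0,0,6],[0,0,0,0,0,0,6]],
])

```text
time: 3.2
ee_pos: [0.5024, -0.0801, 0.0625]
tcp_rot: [179.9, 0.8, 169.4]
wrist_force: [-0.0, 0.0, 0.1]
opening: 0.0606
```

```bash
cat > look.py <<'E'
from h import *
import sys
o=bot.get_obs(); print(o['time'],o['ee_pos'].round(4),o['tcp_rot'].round(2),round(o['opening'],4),'F',o['wrist_force'].round(2),'M',o['torque'].round(3),'R',toR(o['ee_pos']))
if len(sys.argv)>1:
    k=sys.argv[1]
    a=cv2.resize(imaging.camera('scene')[150:350,130:330],(600,600),interpolation=cv2.INTER_CUBIC); cv2.imwrite(f'pics/s{k}.png',a)
    if len(sys.argv)>2: cv2.imwrite(f'pics/w{k}.png',imaging.camera('wrist'))
    print(bot.get_obs()['ee_pos'].round(4))
E
python3 look.py 3 w
```

```text
3.2 [ 0.5024 -0.0801  0.0625] [179.92   0.75 169.36] 0.0606 F [-0.01  0.03  0.13] M [-0.062  0.    -0.045] R [-146.2   39.4]
[ 0.5025 -0.0801  0.0628]
```

View pics/s3.png

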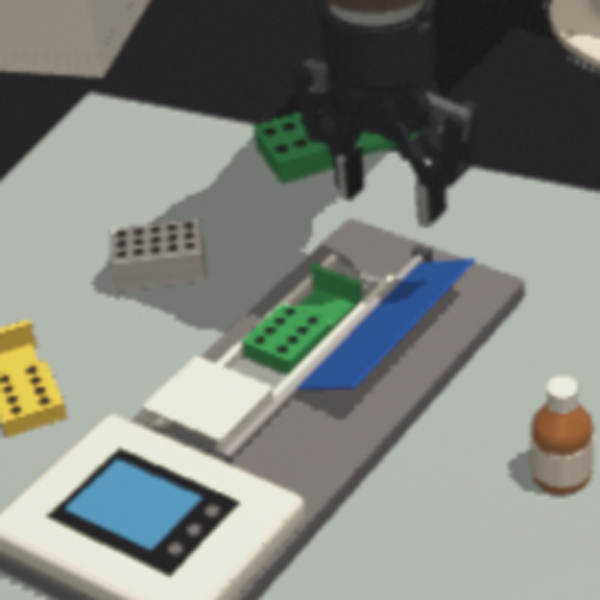

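View pics/w3.png

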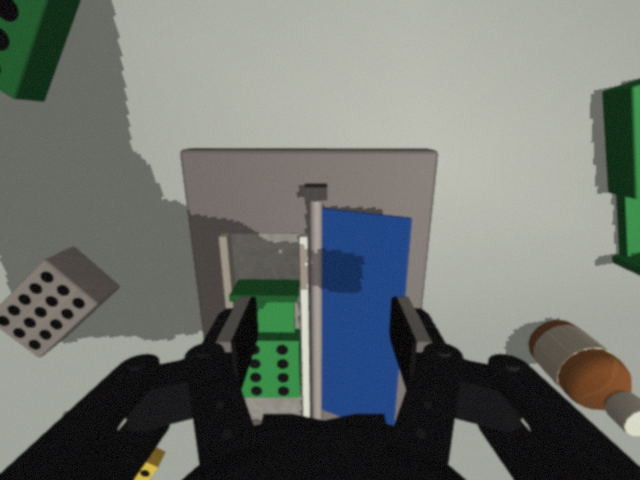

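servo_tool([
  [[0,0,0,0.3,0,0.6,6],[0,0,0,0.3,0,0.6,6],[0,0,0,0,0,0.3,6],[0,0,0,0,0,0,6],[0,0,0,0,0,0,6]],
])

```text
time: 3.72
ee_pos: [0.496, -0.0789, 0.046]
tcp_rot: [179.9, 0.8, 169.4]
wrist_force: [-0.4, 0.1, 0.6]
opening: 0.0598
```

```bash
python3 look.py 4 w
python3 - <<'E'
from h import *
print(rel(bot.get_obs(),-150,37,.035))
E
```

```text
3.7167 [ 0.496  -0.0789  0.046 ] [179.91   0.77 169.36] 0.0598 F [-0.4   0.07  0.61] M [-0.05   0.029 -0.045] R [-152.8   39.4]
[ 0.4962 -0.0789  0.0463]
(array([-0.24, -0.24,  1.13]), array([ 0.0015,  0.0136, -0.0024]))
```

View pics/s4.png

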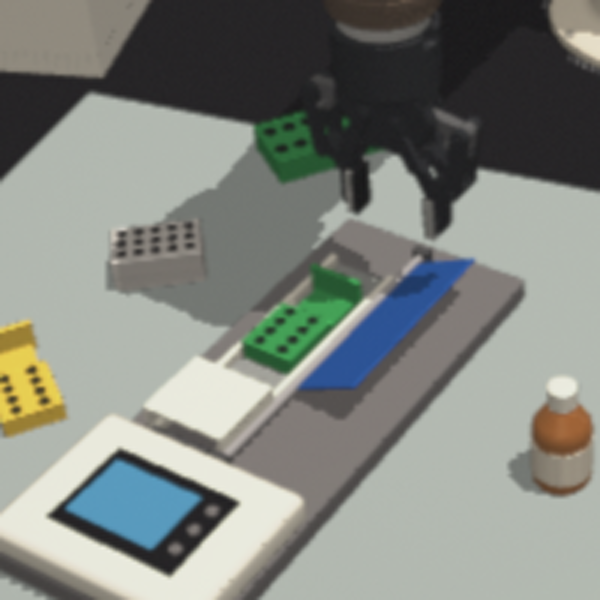

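servo_tool([
  [[0,0.007,0,-0.1,-0.1,0.6,6],[0,0.007,0,-0.1,-0.1,0.6,6],[0,0,0,0,0,0.4,6],[0,0,0,0,0,0,6],[0,0,0,0,0,0,6]],
])

```text
time: 4.23
ee_pos: [0.4986, -0.0816, 0.0287]
tcp_rot: [179.9, -0.1, 169.4]
wrist_force: [-0.1, -0.6, 0.6]
opening: 0.06
```

```bash
python3 look.py 5 w
```

```text
4.2333 [ 0.4986 -0.0816  0.0287] [ 1.7991e+02 -8.0000e-02  1.6936e+02] 0.06 F [-0.15 -0.59  0.56] M [ 0.008  0.01  -0.049] R [-149.7   37.2]
[ 0.4986 -0.0816  0.0289]
```

View pics/s5.png

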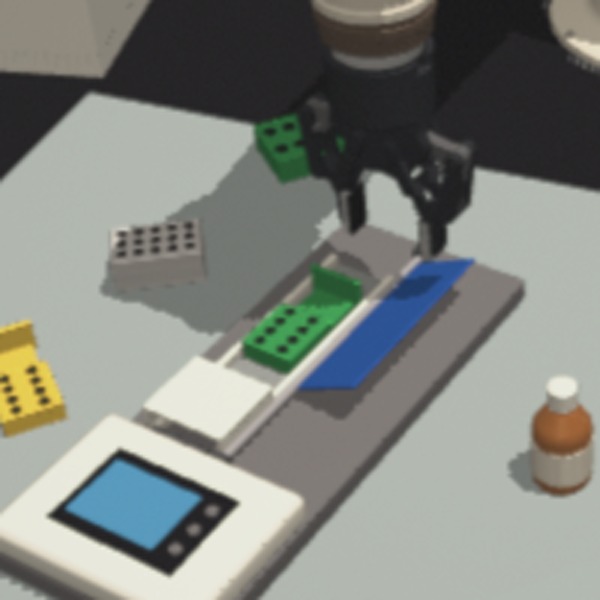

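View pics/w5.png

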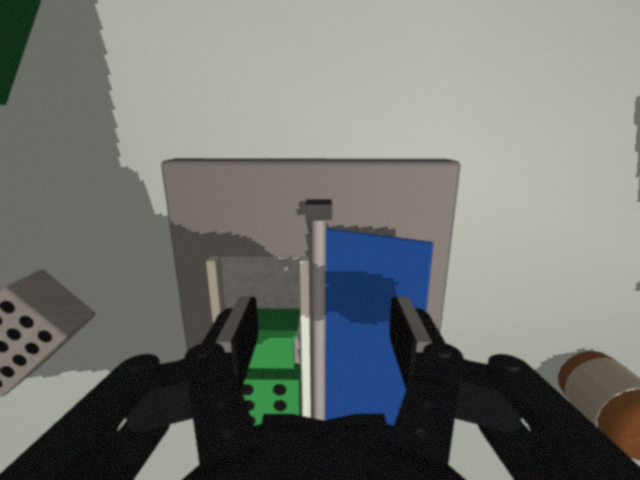

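servo_tool([
  [[0,0,0,0,0,0.6,6],[0,0,0,0,0,0.6,6],[0,0,0,0,0,0.6,6],[0,0,0,0,0,0.2,6],[0,0,0,0,0,0,6],[0,0,0,0,0,0,6]],
])

```text
time: 4.83
ee_pos: [0.4984, -0.0814, 0.0068]
tcp_rot: [179.9, -0.0, 169.4]
wrist_force: [-0.4, -0.3, 0.1]
opening: 0.06
```

```bash
python3 look.py 6 w
```

```text
4.8333 [ 0.4984 -0.0814  0.0068] [ 1.7991e+02 -5.0000e-02  1.6937e+02] 0.06 F [-0.35 -0.28  0.11] M [-0.01   0.041 -0.063] R [-149.9   37.4]
[ 0.4986 -0.0815  0.0071]
```

View pics/s6.png

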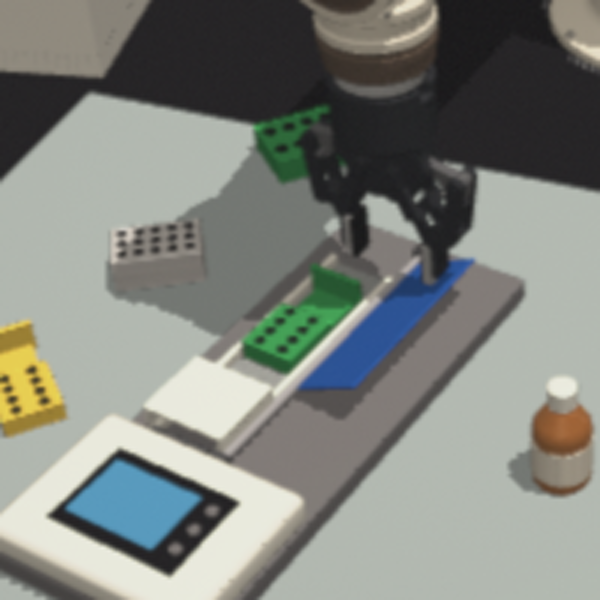

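View pics/w6.png

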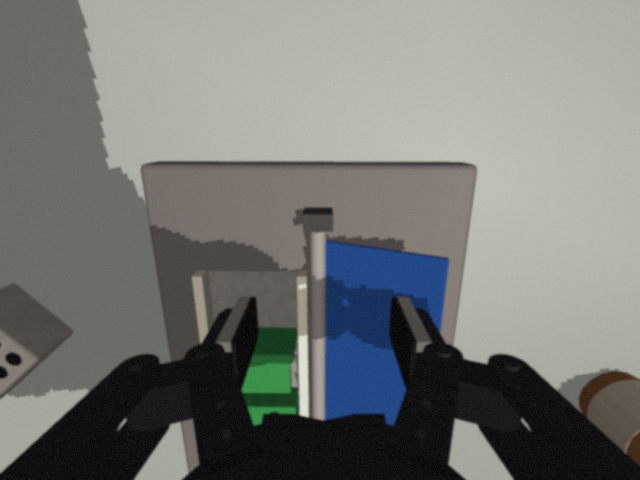

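servo_tool([
  [[0,0,0,0.3,0,0.5,6],[0,0,0,0,0,0.4,6],[0,0,0,0,0,0,6],[0,0,0,0,0,0,6]],
])

```text
time: 5.27
ee_pos: [0.4968, -0.081, -0.0011]
tcp_rot: [179.9, 0.2, 169.4]
wrist_force: [-0.2, -0.0, 2.3]
opening: 0.0602
```

```bash
python3 look.py 7 w
```

```text
5.2667 [ 0.4968 -0.081  -0.0011] [1.7988e+02 1.7000e-01 1.6937e+02] 0.0602 F [-0.21 -0.01  2.28] M [ 0.018 -0.024  0.021] R [-151.6   37.6]
[ 0.4968 -0.081  -0.0011]
```

View pics/s7.png

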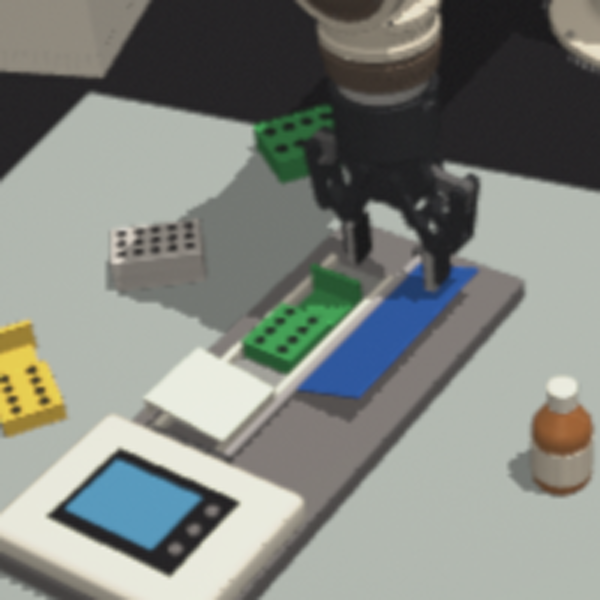

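View pics/w7.png

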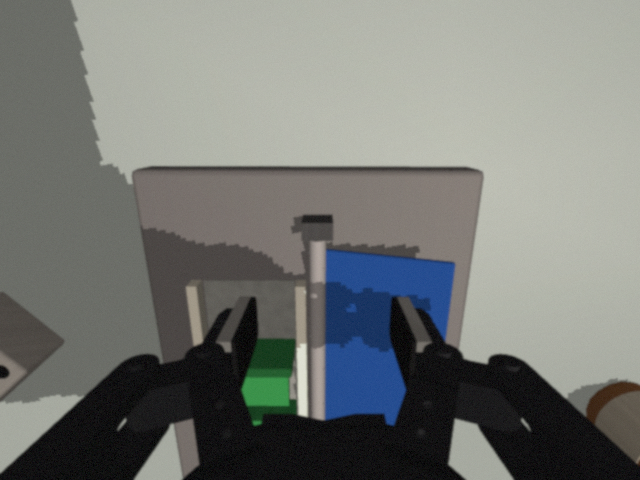

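servo_tool([
  [[0,0,0,0,0,0.5,6],[0,0,0,0,0,0.5,6],[0,0,0,0,0,0.2,6],[0,0,0,0,0,0,6],[0,0,0,0,0,0,6]],
])

```text
time: 5.78
ee_pos: [0.4977, -0.0804, -0.0136]
tcp_rot: [179.8, 0.3, 169.4]
wrist_force: [-0.1, 1.4, 3.8]
opening: 0.0599
```

```bash
python3 look.py 8 w
```

```text
5.7833 [ 0.4977 -0.0804 -0.0136] [179.8    0.26 169.39] 0.0599 F [-0.05  1.39  3.76] M [ 0.243 -0.068  0.012] R [-150.8   38.2]
[ 0.4977 -0.0804 -0.0134]
```

View pics/s8.png

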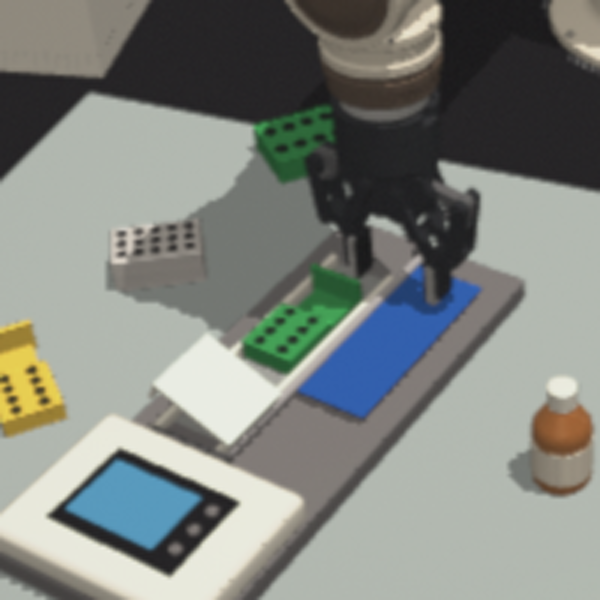

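View pics/w8.png

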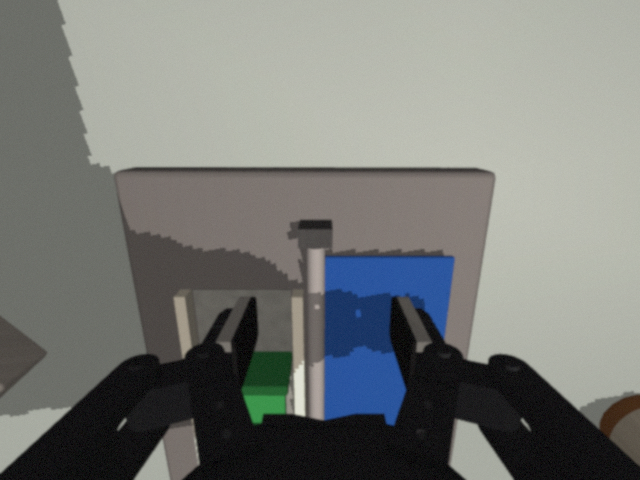

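Run:
```python
from h import *
for n,uv in (('wrist',(453.5,256)),('scene',(129.5+480/3,149.5+290/3)),('scene',(129.5+363/3,149.5+417/3))):
    xr=-180 if uv[1]<260 else -20
    a=np.array([*toR(ray(n,*uv,.0))]);b=np.array([*toR(ray(n,*uv,.06))]); s=(xr-a[0])/(b[0]-a[0]); p=a+s*(b-a); print(n,'y',p[1],'z',60*s, 'ang',0.45-np.arctan2(60*s-30,p[1]-35))
```

```text
wrist y 93.87533632286996 z 30.672645739910315 ang 0.4385755815985417
scene y 92.83026315789473 z 24.078947368421055 ang 0.5520312074973031
scene y 94.00857142857143 z 27.428571428571427 ang 0.493549651692177
```

servo_tool([
  [[0,0,0,-0.5,0,0,6],[0,0,0,-0.5,0,0,6],[0,0,0,-0.5,0,0,6],[0,0,0,-0.5,0,0,6],[0,0,0,0,0,0,6]],
])

```text
time: 6.3
ee_pos: [0.5179, -0.0846, -0.0136]
tcp_rot: [179.8, 0.1, 169.4]
wrist_force: [1.0, 1.0, 2.7]
opening: 0.0599
```

```bash
python3 look.py 9 w
```

```text
6.3 [ 0.5179 -0.0846 -0.0136] [1.7985e+02 9.0000e-02 1.6939e+02] 0.0599 F [0.98 0.97 2.75] M [ 0.153 -0.135 -0.041] R [-130.2   37.8]
[ 0.5179 -0.0846 -0.0134]
```

View pics/s9.png

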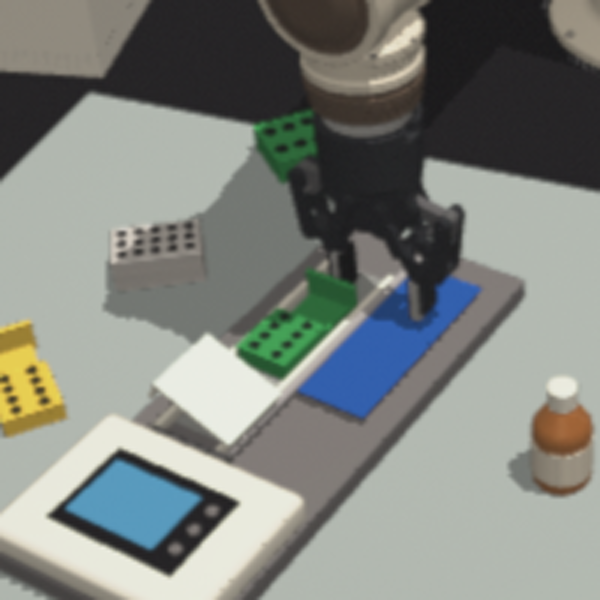

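View pics/w9.png

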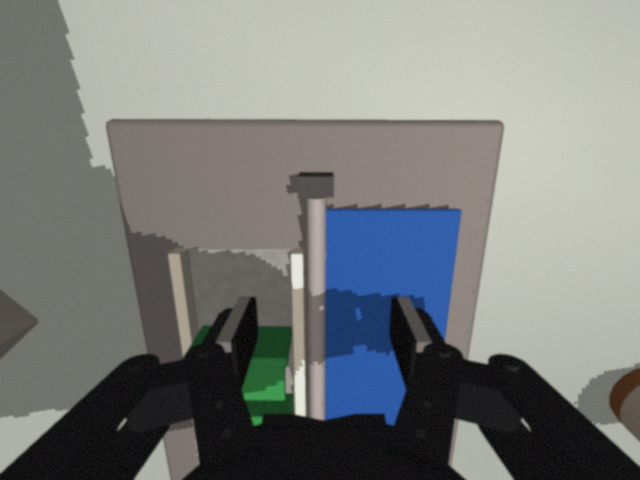

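servo_tool([
  [[0,0,0,-0.6,0,0,6],[0,0,0,-0.6,0,0,6],[0,0,0,-0.6,0,0,6],[0,0,0,-0.6,0,0,6],[0,0,0,-0.6,0,0,6],[0,0,0,-0.6,0,0,6],[0,0,0,-0.6,0,0,6],[0,0,0,0,0,0,6]],
])

```text
time: 7.07
ee_pos: [0.5622, -0.093, -0.0139]
tcp_rot: [179.9, -0.0, 169.4]
wrist_force: [0.1, 0.0, 4.5]
opening: 0.06
```

```bash
python3 look.py 10
```

```text
7.0667 [ 0.5622 -0.093  -0.0139] [179.86  -0.   169.39] 0.06 F [0.11 0.03 4.49] M [0.137 0.016 0.017] R [-85.   37.6]
[ 0.5622 -0.093  -0.0138]
```

View pics/s10.png

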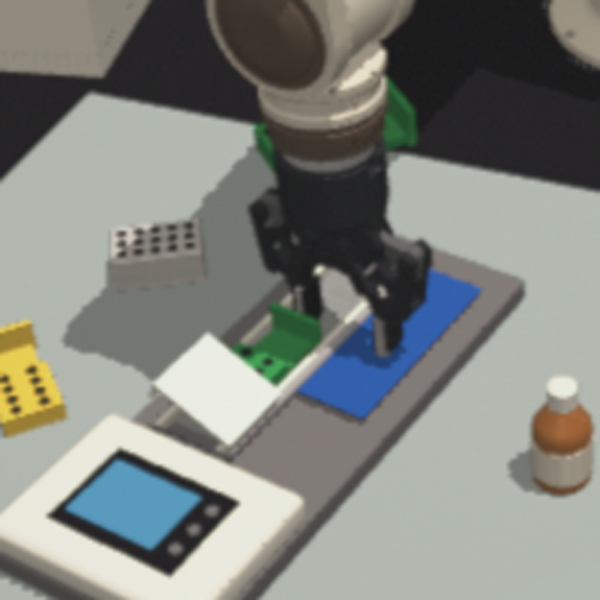

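servo_tool([
  [[0,0,0,-0.6,0,0,6],[0,0,0,-0.6,0,0,6],[0,0,0,-0.6,0,0,6],[0,0,0,-0.6,0,0,6],[0,0,0,-0.5,0,0,6],[0,0,0,0,0,0,6]],
])

```text
time: 7.62
ee_pos: [0.593, -0.0988, -0.0139]
tcp_rot: [179.9, -0.0, 169.4]
wrist_force: [-2.0, 0.0, 4.5]
opening: 0.06
```

```bash
python3 look.py 11 w
```

```text
7.6167 [ 0.593  -0.0988 -0.0139] [ 1.7986e+02 -3.0000e-02  1.6939e+02] 0.06 F [-2.02  0.04  4.52] M [0.12  0.187 0.107] R [-53.8  37.6]
[ 0.5929 -0.0987 -0.0137]
```

View pics/s11.png

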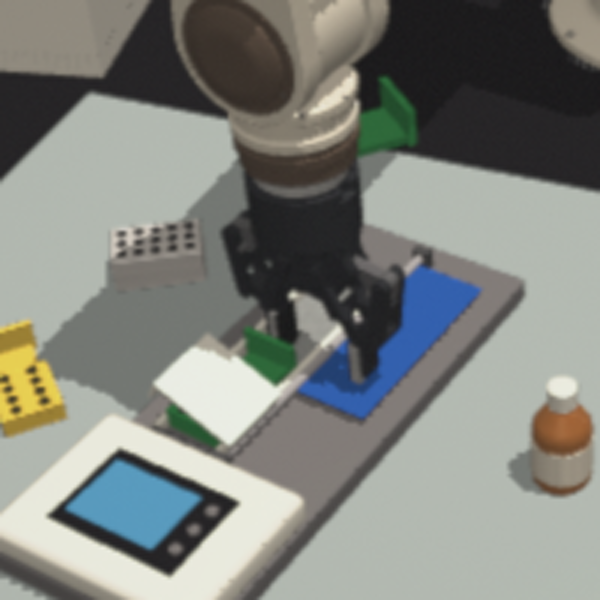

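View pics/w11.png

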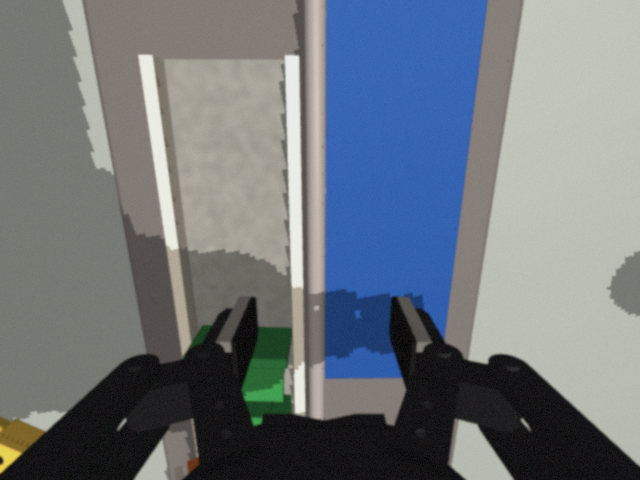

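servo_tool([
  [[0,0,0,-0.3,0,0,6],[0,0,0,-0.3,0,0,6],[0,0,0,-0.2,0,0,6],[0,0,0,-0.15,0,0,6],[0,0,0,-0.1,0,0,6]],
])

```text
time: 8.13
ee_pos: [0.6027, -0.1006, -0.0138]
tcp_rot: [179.9, -0.1, 169.4]
wrist_force: [-3.7, 0.4, 4.4]
opening: 0.06
```

```bash
python3 look.py 12 w
```

```text
8.1333 [ 0.6027 -0.1006 -0.0138] [ 1.7986e+02 -9.0000e-02  1.6939e+02] 0.06 F [-3.72  0.37  4.43] M [0.242 0.667 0.02 ] R [-43.9  37.5]
[ 0.6028 -0.1006 -0.0138]
```

View pics/s12.png

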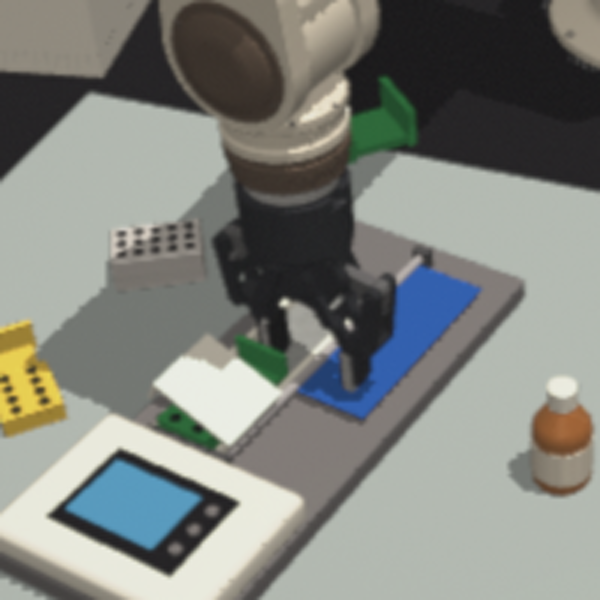

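servo_tool([
  [[0,0,0,-0.15,0,0,6],[0,0,0,-0.15,0,0,6],[0,0,0,-0.1,0,0,6]],
])

```text
time: 8.48
ee_pos: [0.6039, -0.1009, -0.0139]
tcp_rot: [179.9, -0.4, 169.3]
wrist_force: [-7.5, 3.2, 8.8]
opening: 0.0598
```

```bash
python3 look.py
```

```text
8.4833 [ 0.6039 -0.1009 -0.0139] [179.87  -0.38 169.34] 0.0598 F [-7.53  3.2   8.75] M [ 0.437  1.556 -0.318] R [-42.6  37.5]
```

servo_tool([
  [[0,0,0,-0.25,0,0,6],[0,0,0,-0.25,0,0,6]],
])

```text
time: 8.65
ee_pos: [0.6036, -0.1009, -0.0138]
tcp_rot: [179.9, -1.0, 169.3]
wrist_force: [-18.2, 4.5, 15.2]
opening: 0.0601
```

```bash
python3 look.py 13 w
```

```text
8.65 [ 0.6036 -0.1009 -0.0138] [179.88  -0.96 169.26] 0.0601 F [-18.22   4.46  15.22] M [ 0.691  3.448 -0.503] R [-42.9  37.4]
[ 0.6036 -0.1009 -0.0139]
```

View pics/s13.png

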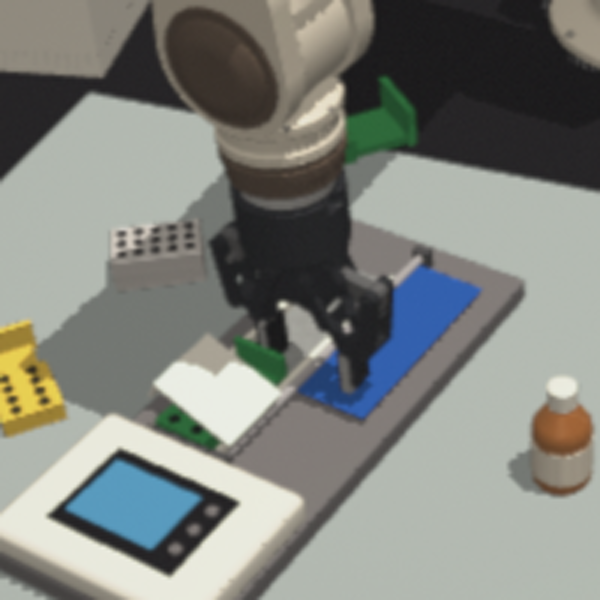

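View pics/w13.png

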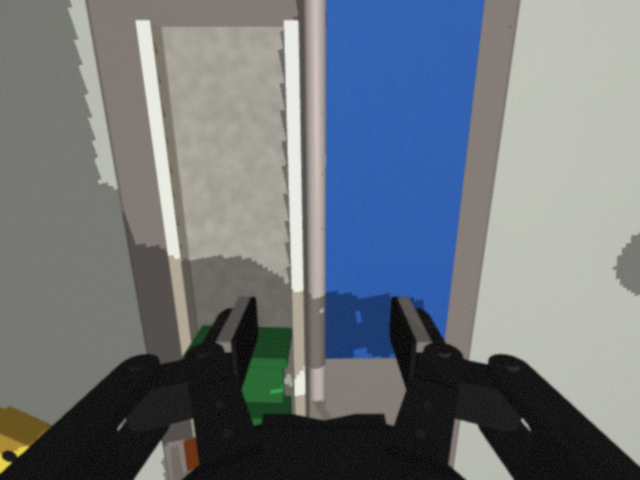

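servo_tool([
  [[0,0,0,0.3,0,0,6],[0,-0.008,0,0.3,0,0,6],[0,-0.008,0,0.3,0,0,6],[0,0,0,0,0,0,6]],
])

```text
time: 9.08
ee_pos: [0.5969, -0.0997, -0.0127]
tcp_rot: [179.9, 0.3, 169.2]
wrist_force: [-2.8, 1.2, 3.7]
opening: 0.0595
```

```bash
python3 look.py 14 w
```

```text
9.0833 [ 0.5969 -0.0997 -0.0127] [179.88   0.33 169.22] 0.0595 F [-2.78  1.24  3.7 ] M [0.153 0.503 0.07 ] R [-49.7  37.4]
[ 0.5968 -0.0997 -0.0128]
```

View pics/s14.png

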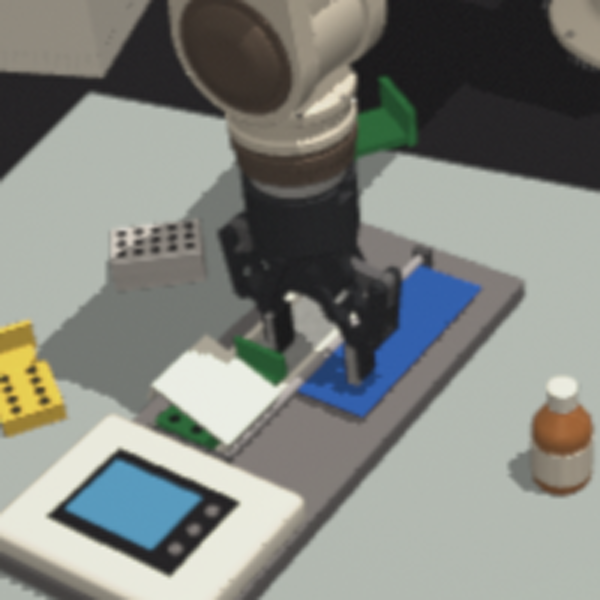

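View pics/w14.png

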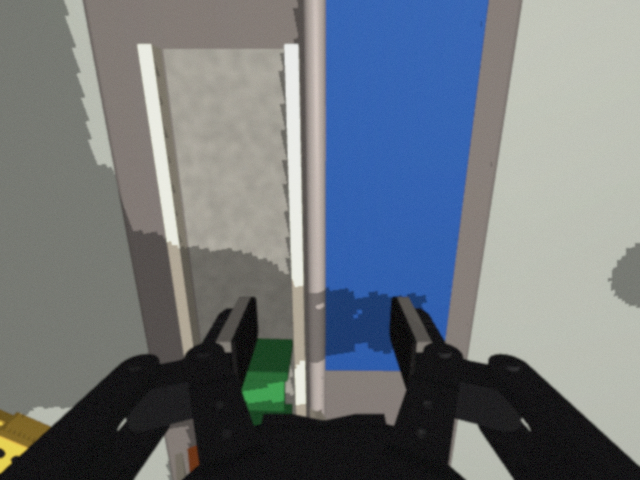

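Run:
```python
from h import *
c=lambda u,v:(129.5+(u+.5)/3,149.5+(v+.5)/3)
a=cv2.imread('pics/s6.png')[240:340,280:400];b=cv2.imread('pics/s14.png')[310:410,200:320]
cv2.imwrite('pics/cmp.png',cv2.resize(np.hstack([a,b]),None,fx=3.3,fy=3.3,interpolation=cv2.INTER_CUBIC))
```

```text
(no output)
```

View pics/cmp.png

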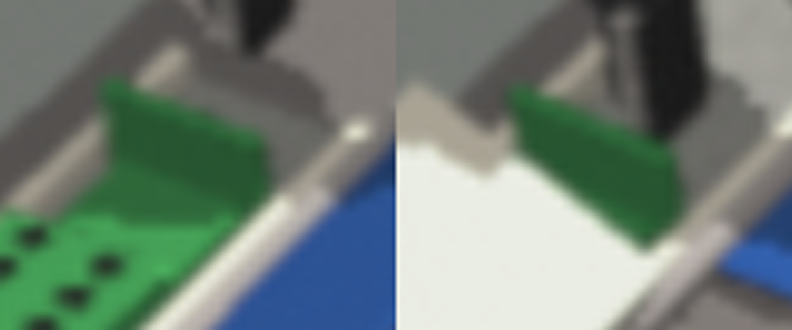

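Run:
```python
from h import *
c=lambda u,v:(129.5+(u+.5)/3,149.5+(v+.5)/3)
L=[(280+105/3.3,240+78/3.3),(280+270/3.3,240+135/3.3)]
M=[(200+(512-396)/3.3,310+88/3.3),(200+(678-396)/3.3,310+146/3.3)]
for p,q in zip(L,M):
    a=toR(ray('scene',*c(*p),.046));b=toR(ray('scene',*c(*q),.046)); print(a,b,b-a)
```

```text
[-123.3  -19.4] [-28.9 -19.4] [94.4  0. ]
[-124.4   25. ] [-30.9  23.1] [93.5 -1.9]
```

servo_tool([
  [[0,0,0,0.1,0,-0.6,6],[0,0,0,0,0,-0.6,6],[0,0,0,0,0,-0.6,6],[0,0,0,0,0,-1.0,6],[0,0,0,0,0,-1.5,6],[0,0,0,0,0,-2,6],[0,0,0,0,0,-2,6],[0,0,0,0,0,-2,6],[0,0,0,0,0,0,6]],
])

```text
time: 9.93
ee_pos: [0.5937, -0.0994, 0.0966]
tcp_rot: [179.9, -0.0, 169.2]
wrist_force: [0.3, 0.1, 0.7]
opening: 0.06
```

```bash
python3 look.py 15 w
```

```text
9.9333 [ 0.5937 -0.0994  0.0966] [ 1.7991e+02 -2.0000e-02  1.6923e+02] 0.06 F [0.26 0.14 0.72] M [ 0.003 -0.048  0.013] R [-52.9  37.1]
[ 0.5927 -0.0992  0.0929]
```

View pics/s15.png

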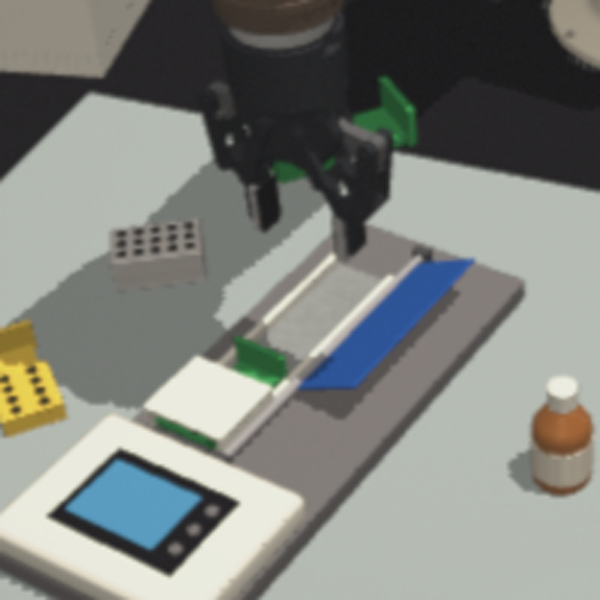

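View pics/w15.png

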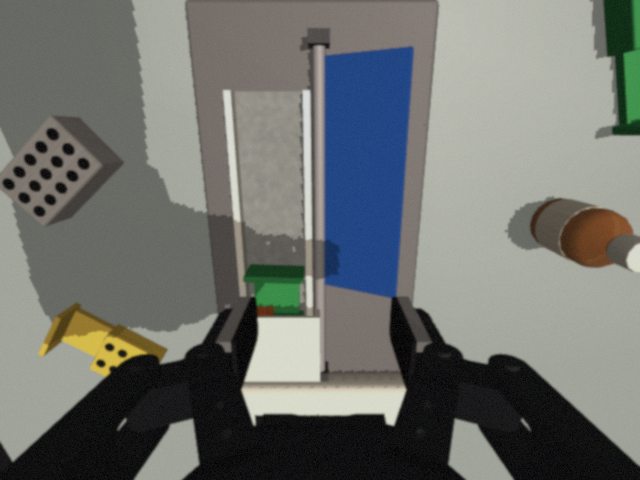

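Run:
```python
from h import *
im=imaging.camera('wrist'); o=bot.get_obs(); print(o['ee_pos'])
cv2.imwrite('pics/w16.png',cv2.resize(im[70:400,210:430],None,fx=1.8,fy=1.8,interpolation=cv2.INTER_CUBIC))
hsv=cv2.cvtColor(im,cv2.COLOR_BGR2HSV); g=cv2.inRange(hsv,(45,80,30),(85,255,255)); g[:,:235]=0; g[:,320:]=0
ys,xs=np.where(g[:330]); y0=ys.min(); print(y0,xs.min(),xs.max(),[g[r].sum()//255 for r in range(y0,y0+4)])
print('plate top rear',toR(ray('wrist',275,y0+1,.046)))
a=cv2.imread('pics/s3.png').astype(int);b=cv2.imread('pics/s15.png').astype(int);d=np.abs(a-b).max(2)
print('hood/paddle change', (d[350:440,150:270]>40).mean(),(d[300:390,300:470]>40).mean())
g1=lambda r:toR(ray('wrist',*r,.028));
```

```text
[ 0.59211041 -0.0991607   0.09158805]
267 244 303 [np.uint64(23), np.uint64(54), np.uint64(55), np.uint64(56)]
plate top rear [-42.2   2.7]
hood/paddle change 0.22555555555555556 0.1622875816993464
```

View pics/w16.png

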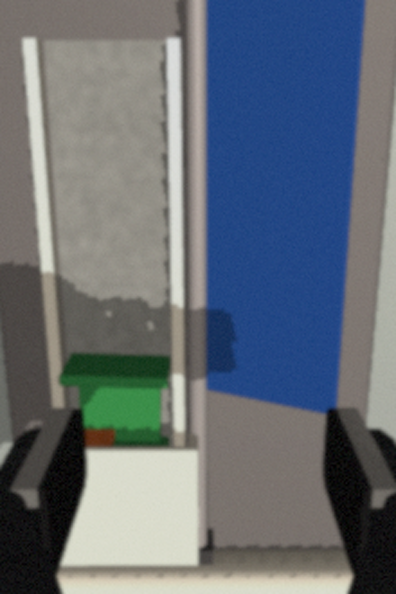

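servo_tool([
  [[0,0,0,2,0,-2,6],[0,0,0,2,0,-2,6],[0,0,0,2,0,-2,6],[0,0,0,0,0,-1,6],[0,0,0,0,0,0,6],[0,0,0,0,0,0,6],[0,0,0,0,0,0,6]],
])

```text
time: 10.67
ee_pos: [0.5288, -0.0872, 0.1548]
tcp_rot: [179.9, -1.2, 169.2]
wrist_force: [0.4, 0.3, 0.4]
opening: 0.06
```

```bash
python3 - <<'E'
from h import *
import pickle
o=bot.get_obs(); ct=cal('wrist'); im=imaging.camera('wrist'); print(o['time'],o['ee_pos'],bot.get_obs()['ee_pos']); cv2.imwrite('pics/w17.png',im)
pickle.dump(ct,open('w17.pkl','wb'))
cv2.imwrite('pics/w17c.png',cv2.resize(im[60:380,200:440],None,fx=1.85,fy=1.85,interpolation=cv2.INTER_CUBIC))
E
python3 look.py 17
```

```text
10.6667 [ 0.52877525 -0.08719771  0.15476118] [ 0.52865637 -0.08715411  0.15431167]
10.7167 [ 0.5287 -0.0872  0.1543] [179.93  -1.23 169.23] 0.0604 F [-0.01 -0.14  0.58] M [-0.017 -0.011 -0.026] R [-119.1   37.3]
[ 0.5286 -0.0872  0.1543]
```

View pics/w17c.png

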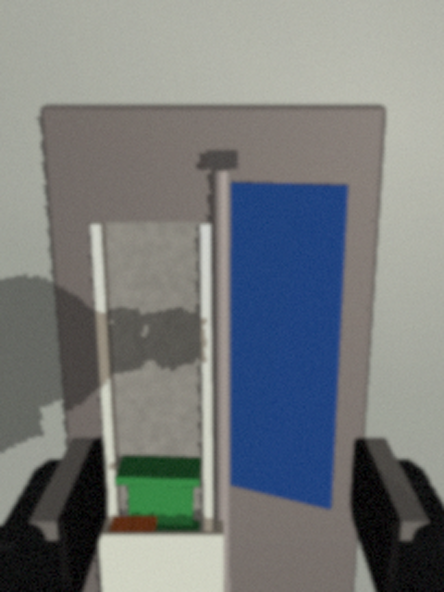

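View pics/s17.png

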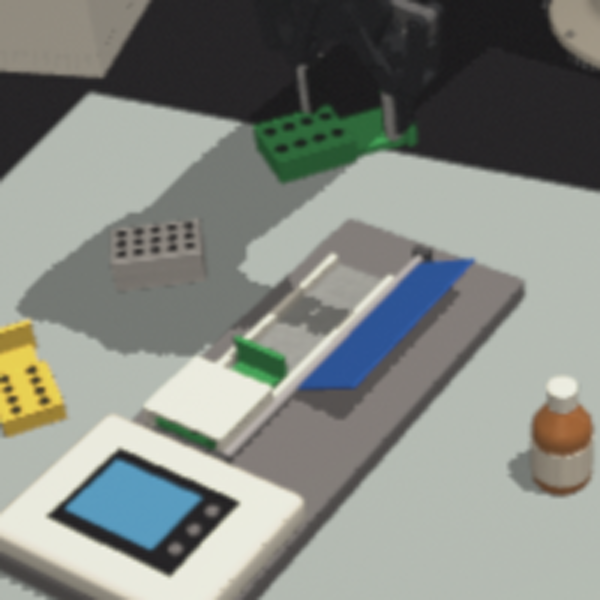

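Run:
```python
from h import *
import pickle
ct=pickle.load(open('w17.pkl','rb'))
for n,u,v,z in (('hood front x0',160,530,.047),('plate rear top',160,457,.046),('plate front top',160,476,.046),('guide -160',98,224,.028),('paddle -20',233,485,.031),('paddle -180',233,182,.031),('deck -215',45,106,.02)):
    print(n,toR(ray('w',200+u/1.85,60+v/1.85,z,ct)))
c=lambda u,v:(129.5+(u+.5)/3,149.5+(v+.5)/3)
for n,u,v,z in (('hood rear-left? x0 y-31',201,356,.047),('hood x0 y35',272,390,.047),('plate',236,338,.046),('plate',287,355,.046)): print(n,toR(ray('scene',*c(u,v),z)))
```

```text
hood front x0 [-2.1  1.1]
plate rear top [-44.1   2.5]
plate front top [-33.3   2.1]
guide -160 [-159.7  -25.4]
paddle -20 [-19.4  39.8]
paddle -180 [-179.4   40. ]
deck -215 [-214.1  -48.6]
hood rear-left? x0 y-31 [ -0.  -27.1]
hood x0 y35 [ 4.2 37.4]
plate [-28. -18.]
plate [-30.8  24.6]
```

Run:
```python
from h import *
import pickle
ct=pickle.load(open('w17.pkl','rb'))
for v,z in ((457,.02),(474,.046),(477,.046)): print(v,z,toR(ray('w',200+160/1.85,60+v/1.85,z,ct)))
im=cv2.imread('pics/w17.png');print([(r,im[r,280:295].mean(0).round().tolist()) for r in range(303,330,1)])
```

```text
457 0.02 [-30.7  -0.6]
474 0.046 [-34.4   2.2]
477 0.046 [-32.7   2.1]
[(303, [127.0, 135.0, 138.0]), (304, [125.0, 134.0, 136.0]), (305, [114.0, 124.0, 123.0]), (306, [85.0, 99.0, 90.0]), (307, [51.0, 72.0, 50.0]), (308, [31.0, 58.0, 25.0]), (309, [28.0, 58.0, 22.0]), (310, [30.0, 59.0, 23.0]), (311, [27.0, 57.0, 21.0]), (312, [29.0, 57.0, 22.0]), (313, [28.0, 57.0, 21.0]), (314, [28.0, 56.0, 21.0]), (315, [28.0, 57.0, 21.0]), (316, [30.0, 59.0, 24.0]), (317, [36.0, 71.0, 28.0]), (318, [48.0, 96.0, 38.0]), (319, [63.0, 123.0, 51.0]), (320, [69.0, 134.0, 55.0]), (321, [68.0, 134.0, 55.0]), (322, [68.0, 133.0, 55.0]), (323, [68.0, 133.0, 54.0]), (324, [69.0, 134.0, 55.0]), (325, [68.0, 134.0, 54.0]), (326, [69.0, 135.0, 55.0]), (327, [69.0, 135.0, 55.0]), (328, [68.0, 134.0, 54.0]), (329, [69.0, 135.0, 55.0])]
```

Run:
```python
from workcell import bot
print(bot.get_obs()['wrist_force'],bot.job_done())
```

```text
the job is handed in; nothing more can be done
[ 0.03316987  0.69874602 -0.16269648] None
```

The green sled is home against the end stop, the flap has sprung shut behind it, and the hand is clear. I handed the job in at about 10.8 s. One fingertip held the paddle down at about 0.44 rad by the wrist camera (the scene view read 0.49–0.55, so that angle is uncertain). The other pushed the sled in the lane about 94 mm.

**Sled at the stop:** the TCP stopped advancing at reader x about −43 mm while the push force rose to about 18 N. After release, the wrist view put the push plate's rear face at x −31 to −33 mm, where home is −32 mm. The scene view put its top edge at about −28 to −31 mm.

**Flap:** after I lifted off, the paddle and hood looked the same in the scene picture as before the push, and the wrist force was back near zero.

**Other objects:** the yellow sled, bottle and metal block were not touched and look unmoved in the pictures.

**Checks that disagreed:**
- In the pictures the fingertips stood about 44 mm behind the reported TCP. I went by the pictures and the contact force, so the reported TCP height was slightly negative while pressing.
- My first wrist measurement of the plate gave x −44 mm. I had taken the foot of the plate's rear face for its top edge; corrected for that, it gave the figures above.

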